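Clamp a circuit board in its repair fixture

TASK

Clamp the circuit board that lies in one of the two fixtures: with the outside of a finger, push that fixture's open strap round until it lies across the board, fully home against the stop post, and only then push its cam lever down, fully flat, so that the pad presses on the board. Do not lift the board or push it out of its nest, and leave the empty fixture and everything else on the bench where it is.

Things in the scene. Friction and masses are not known exactly. Their poses are not given: they have to be found in the camera images.
- fixture: aluminium clamp fixture fixed to the bench, the one with the board in it; left or right of the spare. Plate 150 (x) x 190 (y) mm, top 16 mm above the bench; origin on the bench under its centre, z up. Strap pivot at fixture x 0, y +75 mm. Steel stop post, 12 mm across, top 70 mm above the bench, at x +16.5, y -64 mm
- board: green circuit board, loose, 100 x 75 x 3 mm, about 120 g, in a nest of low rails (5 mm high, about 2 mm play); origin under its centre, at fixture x 0, y -10 mm, 16 mm above the bench. A square steel shield can in its middle, 36 x 36 mm, tops 17 mm above the board's underside; nothing else on it is taller
- strap (a joint): angle of the swing strap about its upright pivot: 0 = wide open, along the fixture's -x; grows anticlockwise from above to 1.571 = across the board along -y, against the stop post. Starts at 0 to 0.4. Friction 0.15 N m holds it where left. Level steel bar 20 mm wide, from 48 to 62 mm above the bench, reaching 145 mm from the pivot; push the side of its outer 45 mm, clear of the lever
- strap_pivot (a point): point on the strap's pivot axis, at the strap's top face, 62 mm above the bench
- strap_end (a point): middle of the strap's free end face, 145 mm from the pivot axis, 55 mm above the bench
- lever (a joint): angle of the cam lever on the strap: 0 = raised (52 degrees above level, the start), 0.9 = fully down, level along the strap. It turns in the strap's upright plane about a level pin. Friction 0.2 N m, no spring: it stays where left; a few newtons on the handle push it down (somewhat more near the end), and it drives the pad 8 mm down
- lever_hinge (a point): the lever's hinge pin, 85 mm from the strap's pivot axis towards the strap's free end, 72 mm above the bench
- lever_tip (a point): tip of the lever, 80 mm from its pin; the lever runs from the pin back towards the strap's pivot. Its black handle is the outer 36 mm (15 mm wide, 12 mm thick, centred on the lever's line). Raised, the tip is 135 mm above the bench; fully down it lies over the pivot, handle's top face 78 mm above the bench
- pad: round rubber pad, 18 mm across, under the strap below the lever's hinge; origin at its underside, which is 40 mm above the bench with the lever up (7 mm above the shield can) and presses on the shield can with the lever down
- spare: aluminium clamp fixture fixed to the bench, of the same make and size but empty: a bystander; origin as for the other
- spare_strap_end (a point): free end of the empty fixture's strap
- spare_lever_tip (a point): tip of the empty fixture's lever
- flux_bottle: small green bottle, 30 mm across, 85 mm tall, loose; origin under its centre; a bystander
- solder_spool: aluminium wire spool standing on end, 54 mm across, 46 mm tall, loose; origin under its centre; a bystander
- screwdriver: screwdriver lying flat beyond the fixtures, loose; origin under its middle; a bystander
- meter: grey hand-held multimeter lying flat, 85 x 170 x 36 mm, loose; origin under its centre; a bystander
- tip_cleaner: round brass bowl, 70 mm across, 50 mm tall, loose; origin under its centre; a bystander
- parts_tray: grey divided tray, 120 x 90 x 30 mm, loose; origin under its centre; a bystander
- jar: white jar, 50 mm across, 60 mm tall, loose; origin under its centre; a bystander

How it is judged (in metres and radians):
On the way, in this order (a step that is already met when the one before it is completed fails the run):
1. the strap is swung across the board, home against its stop post (value of joint strap above 1.5 rad), for 0.2 s.
2. the cam lever is pushed down with the strap home (value of joint lever above 0.82 rad and value of joint strap above 1.5 rad), for 0.2 s.
At the end, for the whole second after the job is handed in: The strap is within 4 degrees of its stop (joint above 1.50), the lever is down (joint above 0.82), the pad presses on the board with more than 2 N, and the board lies flat and still in its nest, within 8 mm of where it started (all of step 2 and contact force between pad and board above 2 N and distance of board from where it was at the start of the episode below 0.008 m and angle between board's own z axis and vertical below 0.05 rad and linear speed of board below 0.01 m/s); the robot touches nothing.
It fails at once if the cam lever is pushed down before the strap is across the board (value of joint lever above 0.35 rad and value of joint strap below 1.45 rad).
It fails at once if the board is lifted or pushed out of its nest (moved more than 12 mm) (distance of board from where it was at the start of the episode above 0.012 m).
It fails at once if the empty fixture's strap or lever is moved more than 20 mm (distance of any of spare_strap_end, spare_lever_tip from where it was at the start of the episode above 0.02 m).
It fails at once if a bystander is moved more than 30 mm (distance of any of flux_bottle, solder_spool, screwdriver, meter, tip_cleaner, parts_tray, jar from where it was at the start of the episode above 0.03 m).
It also fails if it takes over 51 s, if anything falls off the work surface, if the arm or the gripper's body presses on something with over 40 N, if the wrist force passes 120 N, or if a joint passes its speed limit or range.

ROBOT

A 6-joint arm with a two-finger parallel gripper is mounted at the origin on the work surface. World frame = base frame: x ahead of the robot, y to its left, z up, the work surface at z = 0. Lengths are in m, angles in degrees, forces in N, time in s.
With the tool pointing down it reaches from about 0.25 to 0.725 m from the base axis. Payload 9.7 kg.
Tool frame: the origin (TCP) lies midway between the tips of the shut fingers; the grasp point (between the pads) lies bot.hold_point_z behind it (bot.hold_point_z is the distance from the TCP to the grasp point, in m); z points along the fingers, y is the line along which they close (so a half turn about z gives the same grasp; the last joint's range is limited). The gripper opens to 85 mm and grips with 20 to 120 N. Pads are 22 mm wide; open, the fingers measure 114 mm over their backs; the gripper's body (76 mm by 85 mm) begins 54 mm behind the grasp point. The pads swing forward as they close: fully open they stand 13 mm farther back than shut.
Start: joints at [-64.515, 4.979, 10.078, 95.1, 0, 90], TCP at [0.237, -0.496, 0.231] pointing down, gripper open.
Joint ranges: [-179.16, 179.16], [-48.56, 103.87], [-65.8, 70.77], [-126.05, 130.52], [-82.76, 87.17], [-180, 180]. Speed limits (degrees/s): [127.2, 127.2, 147.25, 180, 180, 180].

INTERFACE

Orientations are given as [roll, pitch, yaw] about the fixed x, y, z axes, in that order (R = Rz(yaw) Ry(pitch) Rx(roll)).
In Python, from workcell import bot, camera, camera_model, ticket gives the robot as it stands.
- The arm moves only by the tool send_rows, never from a script. Its argument "targets" is text: rows parted by semicolons, each of 5 numbers parted by spaces: the shift along the tool's x, y, z in mm, then the turn about the tool's z in degrees, then the closure in counts, from 0 (fully open) to 255 (shut). A call has 1 to 20 rows; each row is the pose to reach, as a shift and turn from the pose commanded when the call began, along the tool's axes at that moment; what a row does not reach only later rows make up. A row lasts 1/8 s, in which the tool goes at most 62.5 mm and 10.7 degrees, less where a joint would pass 70% of its speed; a pose out of reach is approached as far as the arm can. A call with a gripper value outside its range is refused whole. The fingers move at their own pace and stop on an object; "newtons" is the grip in N (left out, the last holds). Time passes only in rows, so rows that repeat a pose let the fingers close. It gives the time, the measured TCP pose, the force, the opening and the grip force at its end, in the units of the state.
- bot.get_obs(): the state, without advancing time (a new reading comes with each control period).
- camera(name): name is "scene" or "side" or "wrist"; returns the picture (480x640x3 uint8, blue, green, red); there is no depth.
- camera_model(name): a dict with "K" (3x3 intrinsics, pixels), "dist_coeffs" ([k1, k2, p1, p2, k3] as OpenCV has them; the pictures are not rectified), "pose" (4x4, takes a point from camera to world coordinates); the wrist camera has in their place "T_tool_cam" (4x4, takes a point from camera to tool coordinates, whose origin is the TCP and whose axes are the flange's). Camera axes: x right, y down, z forward; pixel columns grow to the right and rows downward; lengths in m; the calibration is good to about 2 mm. A picture is of the moment at which its call begins: read the wrist's pose just before it. camera_model takes no time and is no camera call.
- ticket.job_done(): hands the job in; it is judged then, once.
The state is a dict: "time": time; "q": joint angles; "qd": joint speeds; "joint_efforts": joint torques, N m; "ee_pos": TCP position; "tcp_rot": TCP orientation; "wrist_force": force on the tool from outside, world axes, zero at the start; "torque": the same for the moment, N m; "opening": finger opening in m; "grasp_force": force on a finger pad.
Only numpy, scipy, OpenCV 4.12 (cv2) and the standard library are available. Lean on these libraries where they do the work, as an engineer would, in place of code of your own. Each camera call takes 0.05 s, during which the arm holds its last target. There are 200 camera calls.

## Working session

There is one attempt and no reset: what is moved stays moved. The work goes in short steps, Python scripts to look and compute and a tool call to move; the robot and the scene stay as the last step left them, time stands still between calls to the robot, and variables do not carry over. Pictures are saved under pics/ and viewed, at most 10 in all, crops included, and the job is handed in when it is done.

Besides the shell and the picture viewer there is one more tool, called after ">>>" as name(argument=value, ...) on one line, values as JSON. send_rows: Moves the arm, as the interface text tells. Its arguments: {"type":"object","properties":{"targets":{"type":"string"},"newtons":{"type":"number"}},"required":["targets"]}

```bash
mkdir -p pics; python3 - <<'E'
from workcell import bot,camera,camera_model
import cv2,numpy as np
o=bot.get_obs();print(o['ee_pos'],o['tcp_rot'],o['time'],bot.hold_point_z)
for n in ['scene','side']:
    cv2.imwrite(f'pics/{n}0.png',camera(n)); m=camera_model(n); print(n,m['K'],m['dist_coeffs'],m['pose'])
print(camera_model('wrist')['T_tool_cam'])
E
```

```text
[ 0.23655402 -0.49627818  0.23059538] [-1.79924576e+02  1.22927089e-03  2.54862829e+01] 0.0 0.0187
scene [[525.92691428   0.         312.33296387]
 [  0.         525.92691428 242.08178191]
 [  0.           0.           1.        ]] [0.00099683 0.         0.         0.         0.        ] [[ 0.47733274  0.57462566 -0.66479982  1.39931817]
 [ 0.87849067 -0.32944324  0.34600763 -0.45440362]
 [-0.02018895 -0.74918122 -0.66205733  0.95009152]
 [ 0.          0.          0.          1.        ]]
side [[563.26741228   0.         314.09323321]
 [  0.         563.26741228 241.78265476]
 [  0.           0.           1.        ]] [0.049252 0.       0.       0.       0.      ] [[ 0.99036762 -0.06781646  0.12071827  0.38673354]
 [-0.13844584 -0.49868664  0.85565436 -1.31368608]
 [ 0.00217314 -0.86412532 -0.50327201  0.90413656]
 [ 0.          0.          0.          1.        ]]
[[-4.43842333e-04 -9.62240756e-01 -2.72199433e-01  7.00766484e-02]
 [ 9.99999448e-01 -1.67931823e-04 -1.03692811e-03  1.35085649e-05]
 [ 9.52063539e-04 -2.72199743e-01  9.62240299e-01 -1.42186061e-01]
 [ 0.00000000e+00  0.00000000e+00  0.00000000e+00  1.00000000e+00]]
```

View pics/scene0.png

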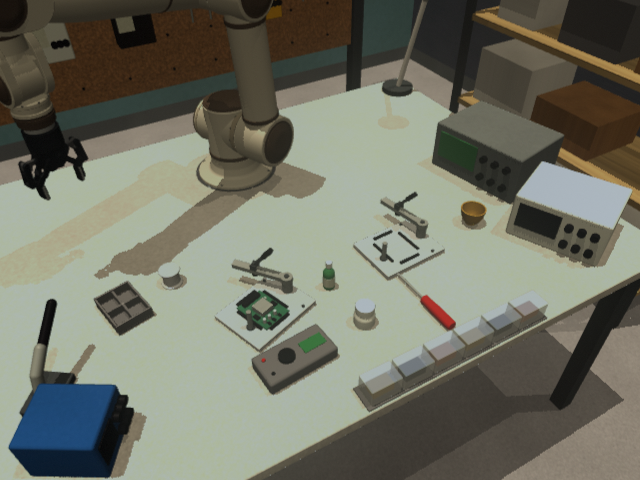

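View pics/side0.png

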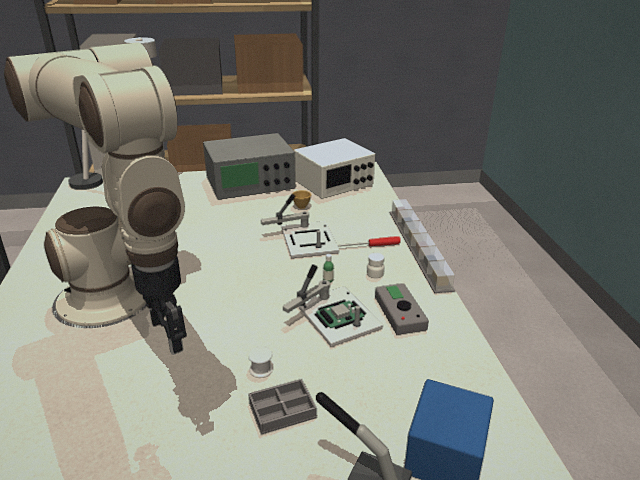

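The board is in the nearer (right, -y) fixture: scene about (265,310), side about (342,315). I'll zoom in on it.

```bash
python3 - <<'E'
import cv2,numpy as np
a=cv2.imread('pics/scene0.png')[235:350,205:350]; b=cv2.imread('pics/side0.png')[245:350,265:410]
a=cv2.resize(a,None,fx=4.1,fy=4.1,interpolation=2)[:,:];b=cv2.resize(b,None,fx=4.1,fy=4.1,interpolation=2)
a=cv2.resize(a,(0,0),fx=.65,fy=.65);
cv2.imwrite('pics/c1.png',b)
cv2.imwrite('pics/c2.png',cv2.resize(cv2.imread('pics/scene0.png')[235:350,205:350],None,fx=5,fy=5,interpolation=2))
E
```

```text
(no output)
```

View pics/c1.png

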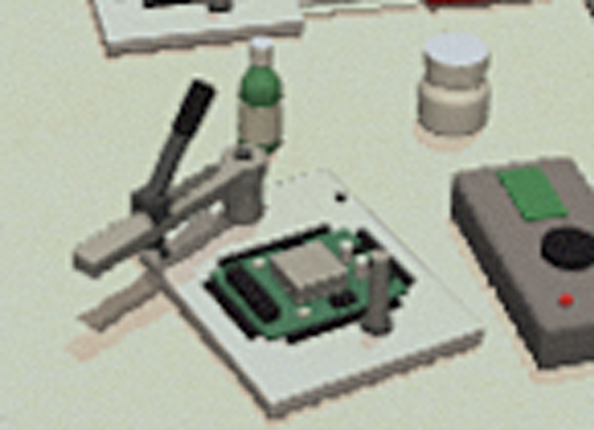

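View pics/c2.png

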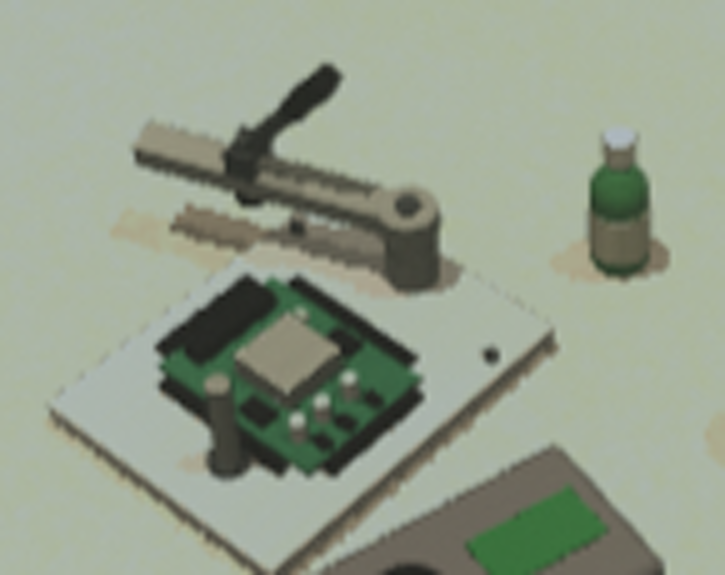

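Pivot cap at side (324.5,283) / scene (286.6,276). Stop post top at side (357.7,307) / scene (248.6,311.6). Strap end at side (286,308) / scene (233.6,264). Lever tip at side (315,266.5) / scene (271,249). The strap is nearly wide open. Next I'll fit the fixture pose.

```bash
cat > fit.py <<'E'
from workcell import bot,camera_model
import cv2,numpy as np
from scipy.optimize import least_squares
M={n:camera_model(n) for n in('scene','side')}
def proj(n,P):
    T=np.linalg.inv(M[n]['pose']);r,_=cv2.Rodrigues(T[:3,:3])
    return cv2.projectPoints(np.array([P]),r,T[:3,3],np.array(M[n]['K']),np.array(M[n]['dist_coeffs']))[0].ravel()
def pts(v):
    x,y,yaw,s=v; d=np.array([-np.cos(s),-np.sin(s)]); pv=np.array([0,.075])
    L={'piv':[0,.075,.062],'post':[.0165,-.064,.07],'can':[0,-.01,.033],'A':[-.075,-.095,.016],'B':[.075,-.095,.016],'C':[.075,.095,.016],
     'end':[*(pv+.145*d),.058],'tip':[*(pv+(.085-.08*np.cos(np.radians(52)))*d),.135]}
    c,sn=np.cos(yaw),np.sin(yaw)
    return {k:np.array([x+c*p[0]-sn*p[1],y+sn*p[0]+c*p[1],p[2]]) for k,p in L.items()}
obs={'side':dict(piv=(244,155),post=(380,253),can=(313,268),A=(270,405),B=(483,333),C=(322,170),end=(88,258),tip=(204,86)),
 'scene':dict(piv=(408,205),post=(218,381),can=(290,355),A=(52,408),B=(270,572),C=(555,332),end=(143,143),tip=(332,70))}
S={'side':(4.1,265,245),'scene':(5,205,235)}
def px(n,p): s,a,b=S[n];return np.array([p[0]/s+a-.4,p[1]/s+b-.4])
def res(v):
    P=pts(v);return np.concatenate([proj(n,P[k])-px(n,p) for n in obs for k,p in obs[n].items()])
r=least_squares(res,[.55,-.15,0,.2],loss='soft_l1')
x,y,yaw,s=r.x
if __name__=='__main__':
    print(x,y,np.degrees(yaw),s); print(np.round(res(r.x).reshape(-1,2),1).tolist())
    for k,p in pts(r.x).items(): print(k,p.round(4))
    # others on bench
    for n,k,uv,z in [('scene','bottle',(620-2,265),0),('side','bottle',(259,140),0),('scene','spool',None,0)]:
        u=px(n,uv) if uv else np.array([170.,285.])
        w=cv2.undistortPoints(np.array([[u]]),np.array(M[n]['K']),np.array(M[n]['dist_coeffs'])).ravel()
        T=M[n]['pose'];d=T[:3,:3]@np.array([*w,1]);t=(z-T[2,3])/d[2];print(n,k,(T[:3,3]+t*d).round(3))
E
python3 fit.py
```

```text
0.6102646246237586 -0.17193436365118162 19.88544576165355 0.3492037635862765
[[0.0, 1.0], [0.1, 1.2], [-0.9, -0.3], [0.1, 0.0], [0.6, -0.8], [1.2, 0.4], [-0.6, 1.8], [0.8, -0.1], [0.6, 0.5], [0.3, 0.2], [-0.4, -0.9], [-0.8, -1.5], [0.4, -0.2], [0.7, -1.3], [-0.2, -0.5], [-0.0, 1.3]]
piv [ 0.5848 -0.1014  0.062 ]
post [ 0.6475 -0.2265  0.07  ]
can [ 0.6137 -0.1813  0.033 ]
A [ 0.572  -0.2868  0.016 ]
B [ 0.7131 -0.2358  0.016 ]
C [ 0.6485 -0.0571  0.016 ]
end [ 0.4735 -0.1944  0.058 ]
tip [ 0.5573 -0.1243  0.135 ]
scene bottle [ 0.615 -0.005 -0.   ]
side bottle [0.613 0.01  0.   ]
scene spool [ 0.41  -0.347  0.   ]
```

```bash
cat > h.py <<'E'
from fit import *
from scipy.spatial.transform import Rotation as R
P=pts(r.x);PV=P['piv'][:2];TH0=np.degrees(yaw+s)+180;TH1=np.degrees(yaw)+270
def st(th,rad,off,z):
    t=np.radians(th);d=np.array([np.cos(t),np.sin(t)]);n=np.array([-d[1],d[0]])
    return [*(PV+rad*d+off*n),z,th-180]
def rows(L,g=255):
    o=bot.get_obs();Rm=R.from_euler('xyz',o['tcp_rot'],degrees=True).as_matrix()
    print('t',round(o['time'],2),o['ee_pos'].round(4),o['tcp_rot'].round(1),'F',o['wrist_force'].round(1),'th',round(TH0,1),round(TH1,1))
    for x,y,z,w in L:
        q=Rm.T@(np.array([x,y,z])-o['ee_pos'])*1000
        tn=-((w-o['tcp_rot'][2]+180)%360-180)
        print(*q.round(1),round(tn,1),g,end='; ')
    print()
E
python3 -c "
from h import *
a=st(TH0,.125,-.048,.2);b=st(TH0,.125,-.048,.044);rows([a,b,st(TH0,.125,-.024,.044)])"
```

```text
t 0.1 [ 0.2366 -0.4963  0.2306] [-179.9   -0.    25.5] F [ 0.7 -0.8  0.5] th 219.9 289.9
351.2 -222.0 30.9 -14.4 255; 351.2 -221.8 186.9 -14.4 255; 357.2 -198.6 186.9 -14.4 255;
```

>>> send_rows(targets="351 -222 31 -14 255;351 -222 31 -14 255;351 -222 31 -14 255;351 -222 31 -14 255;351 -222 31 -14 255;351 -222 31 -14 255;351 -222 31 -14 255;351 -222 31 -14 255;351 -222 31 -14 255;351 -222 31 -14 255;351 -222 31 -14 255;351 -222 100 -14 255;351 -222 100 -14 255")

```text
time: 1.72
ee_pos: [0.4554, -0.1448, 0.1276]
tcp_rot: [-179.7, 0.2, 39.4]
wrist_force: [-0.1, 0.0, -0.1]
opening: 0.0001
grasp_force: 0.0
```

```bash
python3 - <<'E'
from h import *
from workcell import camera
rows([st(TH0,.125,-.048,.044)])
a=camera('side')[215:350,245:400];b=camera('scene')[215:350,205:345]
c=[cv2.resize(i,(400,int(400*i.shape[0]/i.shape[1])),interpolation=2) for i in(a,b)]
c=[i[:345] for i in c]
cv2.imwrite('pics/p1.png',np.hstack(c))
E
```

```text
t 1.73 [ 0.4554 -0.1448  0.1276] [-179.7    0.2   39.4] F [-0.1  0.  -0.1] th 219.9 289.9
2.4 2.2 83.6 -0.5 255;
```

View pics/p1.png

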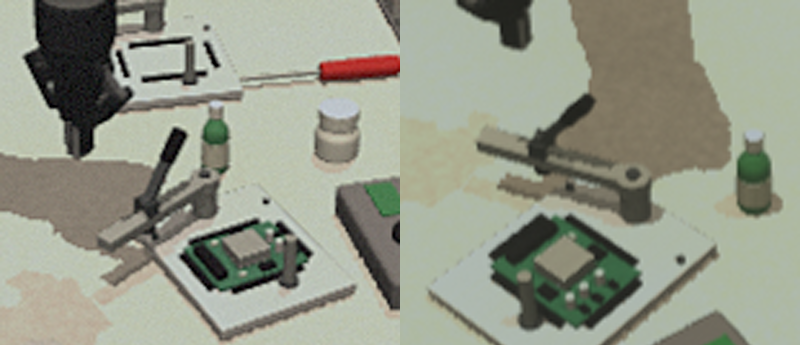

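The picture shows the shut fingers behind the strap's outer part (tip at about 76,152 in the left crop) with the lever clear. Descending now.

>>> send_rows(targets="2 2 40 0 255;2 2 84 0 255;2 2 84 0 255;2 2 84 0 255")

```text
time: 2.33
ee_pos: [0.4623, -0.1458, 0.0504]
tcp_rot: [179.8, -0.1, 39.5]
wrist_force: [0.6, 0.5, 0.3]
opening: -0.0001
grasp_force: 0.0
```

```bash
python3 - <<'E'
from h import *
rows([st(TH0,.125,-.032,.044)]+[st(a,.125,-.0245,.044) for a in np.arange(TH0,TH0+41,5)])
E
```

```text
t 2.33 [ 0.4623 -0.1458  0.0504] [ 1.798e+02 -1.000e-01  3.950e+01] F [0.6 0.5 0.3] th 219.9 289.9
-2.5 12.4 6.4 -0.4 255; -2.4 19.9 6.4 -0.4 255; -4.0 30.9 6.5 -5.4 255; -4.6 42.0 6.5 -10.4 255; -4.2 53.1 6.5 -15.4 255; -2.9 64.2 6.6 -20.4 255; -0.6 75.1 6.6 -25.4 255; 2.6 85.7 6.6 -30.4 255; 6.7 96.0 6.7 -35.4 255; 11.7 105.9 6.7 -40.4 255;
```

>>> send_rows(targets="-2 6 0 0 255;-2 12 0 0 255;-2 12 0 0 255")

```text
time: 2.7
ee_pos: [0.4674, -0.1564, 0.0479]
tcp_rot: [180.0, -0.0, 39.5]
wrist_force: [0.3, 0.2, 0.7]
opening: -0.0
grasp_force: 0.0
```

```bash
python3 - <<'E'
from h import *
rows([st(a,.125,-.0245,.044) for a in np.arange(TH0,TH0+41,5)])
E
```

```text
t 2.7 [ 0.4674 -0.1564  0.0479] [180.   -0.   39.5] F [0.3 0.2 0.7] th 219.9 289.9
0.4 8.6 3.9 -0.4 255; -1.2 19.6 3.9 -5.4 255; -1.8 30.6 3.9 -10.4 255; -1.5 41.8 3.9 -15.4 255; -0.2 52.8 3.9 -20.4 255; 2.1 63.7 3.9 -25.4 255; 5.3 74.3 3.9 -30.4 255; 9.5 84.6 3.9 -35.4 255; 14.5 94.5 3.9 -40.4 255;
```

>>> send_rows(targets="0 0 4 0 255;0 5 4 0 255;0 9 4 0 255;-1 14 4 -3 255;-1 20 4 -5 255;-2 25 4 -8 255;-2 31 4 -10 255;-2 36 4 -13 255;-1 42 4 -15 255;-1 47 4 -18 255;0 53 4 -20 255;1 58 4 -23 255;2 64 4 -25 255;4 69 4 -28 255;5 74 4 -30 255;7 79 4 -33 255;9 85 4 -35 255;12 90 4 -38 255;14 94 4 -40 255;14 94 4 -40 255")

```text
time: 5.2
ee_pos: [0.5378, -0.2197, 0.0432]
tcp_rot: [180.0, -0.0, 79.5]
wrist_force: [0.9, -0.7, 0.6]
opening: 0.0003
grasp_force: 0.0
```

```bash
python3 - <<'E'
from h import *
from workcell import camera
rows([st(a,.125,-.0245,.044) for a in np.arange(TH0+45,TH1+4,5)]+[st(TH1,.125,-.0245,.044)])
a=camera('side')[215:350,265:400];b=camera('scene')[215:350,205:340]
c=[cv2.resize(i,(400,400),interpolation=2) for i in(a,b)]
cv2.imwrite('pics/p2.png',np.hstack(c))
E
```

```text
t 5.2 [ 0.5378 -0.2197  0.0432] [180.   -0.   79.5] F [ 0.9 -0.7  0.6] th 219.9 289.9
-1.9 12.0 -0.8 -5.4 255; -2.5 23.1 -0.8 -10.4 255; -2.2 34.2 -0.8 -15.4 255; -0.9 45.2 -0.8 -20.4 255; 1.4 56.1 -0.8 -25.4 255; 4.6 66.7 -0.8 -30.4 255; 4.6 66.7 -0.8 -30.4 255;
```

View pics/p2.png

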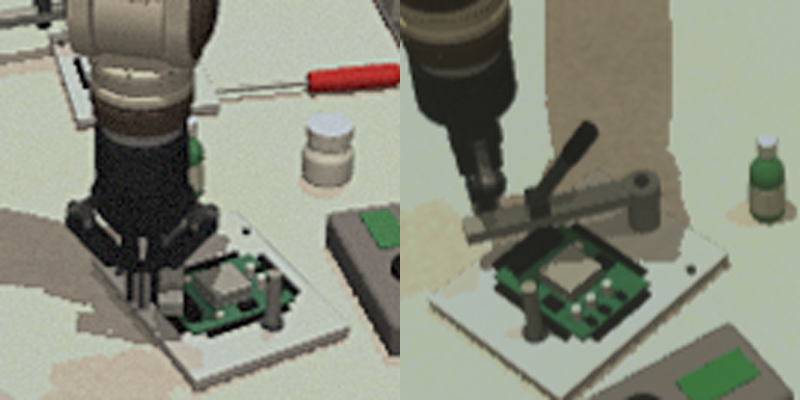

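The strap is following the finger: its end is at about (470,230) in the right crop, and the lever is still raised. I'll carry on to the stop.

>>> send_rows(targets="-1 6 0 -3 255;-2 12 0 -5 255;-2 18 0 -8 255;-2 23 0 -10 255;-2 29 0 -13 255;-2 34 0 -15 255;-2 40 0 -18 255;-1 45 0 -20 255;0 51 0 -23 255;1 56 0 -25 255;3 60 0 -28 255;4 63 0 -30 255;4 65 0 -30 255;4 65 0 -30 255")

```text
time: 7.05
ee_pos: [0.6023, -0.2274, 0.0433]
tcp_rot: [180.0, -0.0, 109.5]
wrist_force: [0.6, -0.4, -1.0]
opening: 0.0001
grasp_force: 0.0
```

```bash
python3 - <<'E'
from h import *
rows([st(TH1,.125,-.0245,.044)])
E
```

```text
t 7.05 [ 0.6023 -0.2274  0.0433] [180.   -0.  109.5] F [ 0.6 -0.4 -1. ] th 219.9 289.9
-0.6 1.9 -0.7 -0.4 255;
```

Now push slowly until the force shows that the strap is on the stop.

>>> send_rows(targets="0 1 0 0 255;0 2 0 0 255;0 3 0 0 255;0 4 0 0 255;0 4 0 0 255")

```text
time: 7.68
ee_pos: [0.6044, -0.2268, 0.0433]
tcp_rot: [-179.8, 0.0, 109.4]
wrist_force: [-9.2, -3.7, 4.2]
opening: -0.0002
grasp_force: 4.9
```

>>> send_rows(targets="0 1 0 0 255;0 2 0 0 255;0 3 0 0 255;0 3 0 0 255;0 3 0 0 255")

```text
time: 8.3
ee_pos: [0.6047, -0.2267, 0.0432]
tcp_rot: [-179.5, -0.0, 109.3]
wrist_force: [-22.8, -7.4, 9.2]
opening: 0.0001
grasp_force: 11.9
```

```bash
python3 - <<'E'
from h import *
from workcell import camera
rows([])
a=camera('side')[215:350,265:400];b=camera('scene')[215:350,205:340]
c=[cv2.resize(i,(400,400),interpolation=2) for i in(a,b)]
cv2.imwrite('pics/p3.png',np.hstack(c))
E
```

```text
t 8.3 [ 0.6047 -0.2267  0.0432] [-179.5   -0.   109.3] F [-22.8  -7.4   9.2] th 219.9 289.9
```

View pics/p3.png

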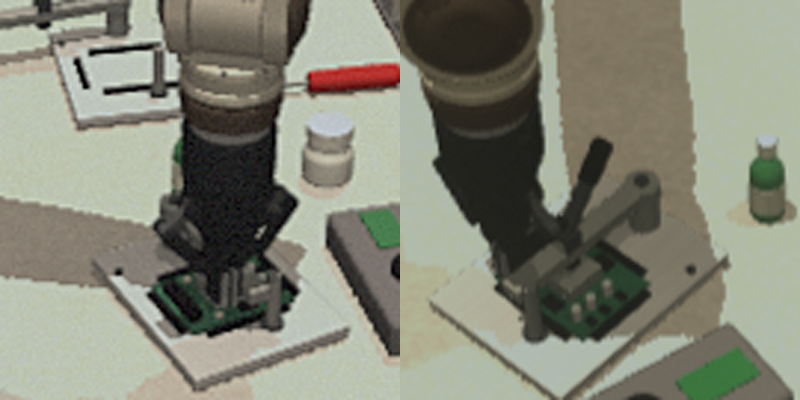

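The strap lies across the board against the stop post (right crop about 535,290), and the lever is still up. Next I back off, rise, and move to the lever.

>>> send_rows(targets="0 -10 0 0 255;0 -28 0 0 255;0 -28 0 0 255;0 -28 -50 0 255;0 -28 -110 0 255;0 -28 -115 0 255;0 -28 -115 0 255")

```text
time: 9.28
ee_pos: [0.583, -0.2342, 0.1583]
tcp_rot: [179.9, 0.0, 109.5]
wrist_force: [-0.1, -0.1, -0.9]
opening: -0.0002
grasp_force: 0.0
```

```bash
python3 - <<'E'
from h import *
L=[st(TH1,.085,0,.158)]
for f in [58,52,46,40,34,28,22,16,10,5,0,-2]:
    p=np.radians(f);L.append(st(TH1,(85-68*np.cos(p)+6*np.sin(p)+11)/1000,0,(72+68*np.sin(p)+6*np.cos(p))/1000))
rows(L)
E
```

```text
t 9.28 [ 0.583  -0.2342  0.1583] [179.9   0.  109.5] F [-0.1 -0.1 -0.9] th 219.9 289.9
39.6 46.6 0.4 -0.4 255; 59.6 46.4 25.5 -0.4 255; 65.8 46.3 29.1 -0.4 255; 71.6 46.3 33.3 -0.4 255; 76.9 46.3 38.0 -0.4 255; 81.7 46.2 43.3 -0.4 255; 85.9 46.2 49.1 -0.4 255; 89.5 46.2 55.3 -0.4 255; 92.4 46.1 61.8 -0.4 255; 94.6 46.1 68.6 -0.4 255; 95.9 46.1 74.4 -0.4 255; 96.7 46.1 80.3 -0.4 255; 96.8 46.1 82.7 -0.4 255;
```

>>> send_rows(targets="40 46 0 0 255;40 46 0 0 255;40 46 0 0 255;50 46 14 0 255;60 46 25 0 255;66 46 29 0 255;69 46 31 0 255;72 46 33 0 255;74 46 36 0 255;77 46 38 0 255;79 46 41 0 255;82 46 43 0 255;84 46 46 0 255;86 46 49 0 255;88 46 52 0 255;90 46 55 0 255;92 46 62 0 255;92 46 62 0 255")

```text
time: 11.52
ee_pos: [0.5946, -0.1319, 0.0953]
tcp_rot: [-179.9, -0.1, 109.5]
wrist_force: [0.3, -0.7, 0.2]
opening: 0.0
grasp_force: 0.0
```

```bash
python3 - <<'E'
from h import *
from workcell import camera
L=[]
for f in [16,10,5,0,-2]:
    p=np.radians(f);L.append(st(TH1,(85-68*np.cos(p)+6*np.sin(p)+11)/1000,0,(72+68*np.sin(p)+6*np.cos(p))/1000))
rows(L)
a=camera('side')[215:350,265:400];b=camera('scene')[215:350,205:340]
c=[cv2.resize(i,(400,400),interpolation=2) for i in(a,b)]
cv2.imwrite('pics/p4.png',np.hstack(c))
E
```

```text
t 11.53 [ 0.5946 -0.1319  0.0953] [-1.799e+02 -1.000e-01  1.095e+02] F [ 0.3 -0.7  0.2] th 219.9 289.9
-0.2 1.1 -1.2 -0.4 255; 2.0 1.1 5.6 -0.4 255; 3.3 1.1 11.4 -0.4 255; 4.1 1.1 17.3 -0.4 255; 4.2 1.1 19.7 -0.4 255;
```

View pics/p4.png

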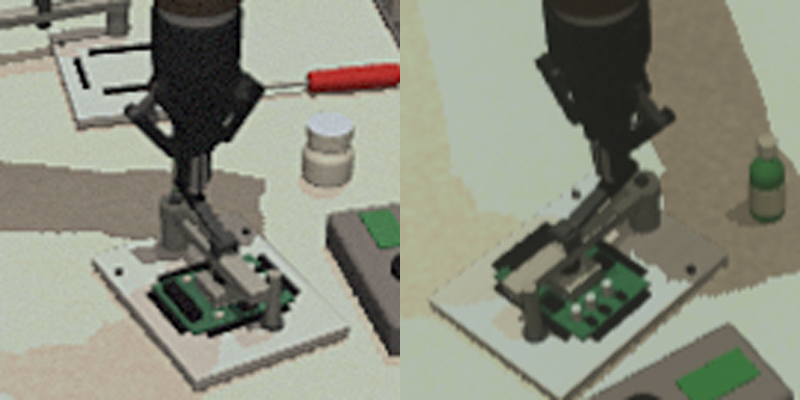

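The lever is being driven down under the finger (finger tip at about 620,175 in the right crop) and the strap is still at the post. Now the last stretch, done gently.

>>> send_rows(targets="1 1 2 0 255;2 1 5 0 255;3 1 8 0 255;3 1 11 0 255;4 1 14 0 255;4 1 16 0 255;4 1 18 0 255;4 1 20 0 255;4 1 20 0 255;4 1 20 0 255")

```text
time: 12.88
ee_pos: [0.5945, -0.1279, 0.0778]
tcp_rot: [179.9, -0.0, 109.5]
wrist_force: [-7.7, 0.8, 14.8]
opening: -0.0001
grasp_force: 7.3
```

>>> send_rows(targets="0 0 2 0 255;0 0 4 0 255;0 0 6 0 255;0 0 6 0 255;0 0 6 0 255")

```text
time: 13.5
ee_pos: [0.595, -0.1278, 0.0769]
tcp_rot: [179.7, 0.1, 109.5]
wrist_force: [-20.2, 5.6, 46.8]
opening: 0.0002
grasp_force: 23.6
```

The lever is hard on its stop: 47 N with only 1 mm more travel. Retreating and checking.

>>> send_rows(targets="0 0 0 0 255;0 0 -30 0 255;0 0 -80 0 255;0 0 -130 0 255;-40 -120 -150 0 255;-60 -180 -150 0 255;-60 -180 -150 0 255;-60 -180 -150 0 255;-60 -180 -150 0 255")

```text
time: 14.62
ee_pos: [0.4451, -0.2449, 0.2201]
tcp_rot: [180.0, -0.0, 109.4]
wrist_force: [0.4, 0.8, 0.0]
opening: 0.0
grasp_force: 0.0
```

```bash
python3 - <<'E'
from h import *
from workcell import camera
rows([])
a=camera('side')[215:350,265:400];b=camera('scene')[215:350,205:340]
c=[cv2.resize(i,(400,400),interpolation=2) for i in(a,b)]
cv2.imwrite('pics/p5.png',np.hstack(c))
E
```

```text
t 14.62 [ 0.4451 -0.2449  0.2201] [180.   -0.  109.4] F [0.4 0.8 0. ] th 219.9 289.9
```

View pics/p5.png

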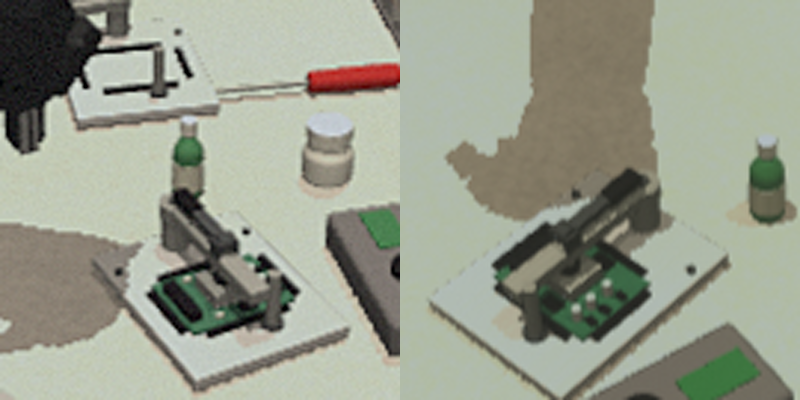

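The lever lies flat along the strap (handle at about 625,190 in the right crop), the strap is against the post, the board is in its nest and the robot is clear.

```bash
python3 -c "
from workcell import ticket;print(ticket.job_done())"
```

```text
the job is handed in; nothing more can be done
None
```

The board is clamped: in the last picture the strap is home against its stop post, the lever is flat and the board is in its nest. The robot was clear when I handed the job in at about 15 s; no verdict came back and I had no reading of the pad force.

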